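Gauge the printed rail sleeves and sort them

ROBOT

A 6-joint arm with a two-finger parallel gripper is mounted at the origin on the work surface. World frame = base frame: x ahead of the robot, y to its left, z up, the work surface at z = 0. Lengths are in mm, angles in rad, forces in N, time in s.
With the tool pointing down it reaches from about 300 to 850 mm from the base axis. Payload 5.4 kg.
Tool frame: the origin (TCP) lies between the finger pads; the fingertips stand 25 mm ahead of it and the grasp point (between the pads) lies 6 mm ahead of it (finger_overhang is the distance from the TCP to the fingertips, in mm); z points along the fingers, y is the line along which they close (so a half turn about z gives the same grasp; the last joint's range is limited). The gripper opens to 85 mm and grips with 20 to 120 N. Pads are 22 mm wide; open, the fingers measure 114 mm over their backs; the gripper's body (76 mm by 85 mm) begins 54 mm behind the grasp point. The pads swing forward as they close: fully open they stand 13 mm farther back than shut.
Start: joints at [-1.438, 0.158, 1.597, -0, 1.386, -0.21], TCP at [193.248, -541.536, 256.299] pointing down, gripper open.
Joint ranges: [-2.91, 2.91], [-0.94, 2.29], [0.18, 2.7], [-1.29, 4.43], [0.17, 2.64], [-3, 3]. Speed limits (rad/s): [2.57, 2.57, 3.14, 3.14, 3.14, 3.14].

INTERFACE

Orientations are given as a 3x3 rotation matrix whose columns are the frame's x, y, z axes.
In Python, from plant import * gives the robot as it stands.
- The arm moves only by the tool carry_out, never from a script. Its argument "increments" is a list of rows, each a list of 7 numbers: the shift along the tool's x, y, z as a fraction of full scale, then the turn, a rotation vector about the tool's x, y, z as a fraction of full scale, then the finger opening in mm, from 0 to 85.4. A call has 1 to 20 rows; each row is the pose to reach, as a shift and turn from the pose commanded when the call began, along the tool's axes at that moment; what a row does not reach only later rows make up. Full scale, the value 1, is 0.4 m for a shift and 2 rad for a turn. A row lasts 1/10 s, in which the tool goes at most 50 mm and 8.59 degrees, less where a joint would pass 70% of its speed; a pose out of reach is approached as far as the arm can. A call with a number of a shift or a turn outside -1 to 1 is refused whole. A call with a gripper value outside its range is refused whole. The fingers move at their own pace and stop on an object; "newtons" is the grip in N (left out, the last holds). Time passes only in rows, so rows that repeat a pose let the fingers close. It gives the time, the measured TCP pose, the force, the opening and the grip force at its end, in the units of the state.
- read_state(): the state, without advancing time (a new reading comes with each control period).
- read_camera(name): name is "side" or "top"; returns (picture, depth): 400x640x3 uint8, blue, green, red; 400x640 float32, mm along the optical axis (not along the pixel's ray), 0 where there is no reading.
- camera_info(name): a dict with "vertical_fov" (degrees; the focal length in pixels is half the picture's height over the tangent of half this angle, whatever the lens; pixels are square), "cx", "cy" (the principal point, pixels), "R" (3x3) and "t" (3): a world point X has camera coordinates R X + t. Camera axes: x right, y down, z forward; pixel columns grow to the right and rows downward; lengths in mm; the calibration is good to about 2 mm. A picture is of the moment at which its call begins. camera_info takes no time and is no camera call.
- job_done(): hands the job in; it is judged then, once.
The state is a dict: "clock": time; "joints": joint angles; "qvel": joint speeds; "tau": joint torques, N m; "eef_pos": TCP position; "tool_rot": TCP orientation; "wrist_force": force on the tool from outside, world axes, zero at the start; "wrist_torque": the same for the moment, N m; "grip_width": finger opening in mm; "finger_force": force on a finger pad.
Only numpy, scipy, OpenCV 4.12 (cv2) and the standard library are available. Lean on these libraries where they do the work, as an engineer would, in place of code of your own. Each camera call takes 0.05 s, during which the arm holds its last target. There are 200 camera calls.

TASK

Stand the dust cap aside on the table, then, working from the robot's left to its right, lift each sleeve off the rack's rail and try it on the gauge pin, letting it settle upright on the pin without forcing it. Put sleeves that slide fully down to the gauge's base into the shallow plywood tray, and those that stop at the pin's step into the slatted crate. When all are sorted put the cap back over the pin, fully down, and knock over neither glue bottle, mug nor spray can.

Things in the scene. Friction and masses are not known exactly. Their poses are not given: they have to be found in the camera images.
- rack: low steel rack, fixed, base 60 x 360 x 12. Sleeves hang by their clips on the +x side of its upper rail, undersides at z = 60, tube axes 40 in front of the rail, at three places along y: left (+105), middle (0), right (-105), each up to 8 off; left is the robot's left. A lower rail (z 68 to 82) props their spines. Origin: centre of the base's underside
- rail_top (a point): middle of the upper edge of the rack's upper rail, 132 above the table; the rail is 6 thick in x, 18 high and 332 long in y
- gauge: gauge, fixed: square steel base 90 x 90 x 20 with an upright stepped pin in its middle. A sleeve of bore 29 slides all the way down until its underside is at z = 20; one of bore 21 passes the pin's nose only and stops on the step, its underside at about z = 77. Origin: centre of the base's underside, below the pin
- pin_tip (a point): top of the gauge's pin, on its axis, 95 above the table. Pin: 25 diameter from z = 20 to 75, a 45-degree step narrowing to a 17 diameter nose from z = 79 to 91, tapered to 11 diameter at the tip (z above the gauge's origin)
- cap: black dust cap standing over the pin on the gauge's base at the start: round cup upside down, 50 outside and 40 inside diameter, 92 tall, inside height 86, with a knob 20 diameter and 12 tall on top. 0.09 kg. Origin: centre of its open underside, z up
- kit_tray: shallow plywood tray, 190 x 190, rim 26 high, wall and floor 6 thick, loose, 0.7 kg: for sleeves that fit. Origin: centre of its underside
- rework_bin: slatted plywood crate, deeper than the tray (two slats a side, small corner posts inside), 190 x 190, rim 46 high, wall and floor 6 thick, loose, 0.7 kg: for tight sleeves. Origin: centre of its underside
- glue_bottle: white glue bottle standing to the left, 40 diameter, 120 tall. Origin: centre of its underside
- mug: white mug standing beyond the gauge, 80 diameter, 90 tall. Origin: centre of its underside
- spray_can: spray can standing to the right, 60 diameter, 170 tall. Origin: centre of its underside
- left_1: grey sleeve, may hang at the left place (either left_1 or left_2 does). Upright tube 46 outside diameter, 80 tall, 0.1 kg, open through, bore 29 or 21. On its -x side a spine 24 wide (back at x = -33) and a clip at the top: bridge z 72 to 80 out to x = -49, lip (x -49 to -43) down to z = 46; lift 26 to free it. Origin: centre of the underside, z up, x away from the clip
- left_2: grey sleeve, may hang at the left place (either left_1 or left_2 does). Upright tube 46 outside diameter, 80 tall, 0.1 kg, open through, bore 29 or 21. On its -x side a spine 24 wide (back at x = -33) and a clip at the top: bridge z 72 to 80 out to x = -49, lip (x -49 to -43) down to z = 46; lift 26 to free it. Origin: centre of the underside, z up, x away from the clip
- middle_1: grey sleeve, may hang at the middle place (middle_1, middle_2 or neither does). Upright tube 46 outside diameter, 80 tall, 0.1 kg, open through, bore 29 or 21. On its -x side a spine 24 wide (back at x = -33) and a clip at the top: bridge z 72 to 80 out to x = -49, lip (x -49 to -43) down to z = 46; lift 26 to free it. Origin: centre of the underside, z up, x away from the clip
- middle_2: grey sleeve, may hang at the middle place (middle_1, middle_2 or neither does). Upright tube 46 outside diameter, 80 tall, 0.1 kg, open through, bore 29 or 21. On its -x side a spine 24 wide (back at x = -33) and a clip at the top: bridge z 72 to 80 out to x = -49, lip (x -49 to -43) down to z = 46; lift 26 to free it. Origin: centre of the underside, z up, x away from the clip
- right_1: grey sleeve, may hang at the right place (either right_1 or right_2 does). Upright tube 46 outside diameter, 80 tall, 0.1 kg, open through, bore 29 or 21. On its -x side a spine 24 wide (back at x = -33) and a clip at the top: bridge z 72 to 80 out to x = -49, lip (x -49 to -43) down to z = 46; lift 26 to free it. Origin: centre of the underside, z up, x away from the clip
- right_2: grey sleeve, may hang at the right place (either right_1 or right_2 does). Upright tube 46 outside diameter, 80 tall, 0.1 kg, open through, bore 29 or 21. On its -x side a spine 24 wide (back at x = -33) and a clip at the top: bridge z 72 to 80 out to x = -49, lip (x -49 to -43) down to z = 46; lift 26 to free it. Origin: centre of the underside, z up, x away from the clip
Things that resemble listed ones, but are neither listed nor needed, are in the scene too. What is shaped like the right_2 but turquoise is not meant. What is shaped like the left_2 but purple is not meant.

How it is judged:
By the outcome, as a careful person would: the job done as asked, in the order asked, and still so for the second after the job is handed in, with the robot touching nothing.
Of left_1, left_2 only 1 to 1 are there at a start; the rules pass over those that are not, and their reading is None.
Of middle_1, middle_2, driver only 1 to 1 are there at a start; the rules pass over those that are not, and their reading is None.
Of right_1, right_2 only 1 to 1 are there at a start; the rules pass over those that are not, and their reading is None.
At some moment in a run one of kit_tray, rework_bin may be knocked a few centimetres aside while the robot is not near it.
It also fails if it takes over 210 s, if anything falls off the work surface, if the arm or the gripper's body presses on something with over 40 N, if the wrist force passes 120 N, or if a joint passes its speed limit or range.

## Working session

There is one attempt and no reset: what is moved stays moved. The work goes in short steps, Python scripts to look and compute and a tool call to move; the robot and the scene stay as the last step left them, time stands still between calls to the robot, and variables do not carry over. Pictures are saved under pics/ and viewed, at most 14 in all, crops included, and the job is handed in when it is done.

Besides the shell and the picture viewer there is one more tool, called after "Emit:" as name(argument=value, ...) on one line, values as JSON. carry_out: Moves the arm, as the interface text tells. Its arguments: {"type":"object","properties":{"increments":{"type":"array","items":{"type":"array","items":{"type":"number"}}},"newtons":{"type":"number"}},"required":["increments"]}

```bash
ls; mkdir -p pics; cat > h.py <<'E'
from plant import *
import numpy as np, cv2
def cam(n):
    p,d=read_camera(n); return p,d
def world(n,d):
    i=camera_info(n); f=200/np.tan(np.radians(i["vertical_fov"])/2)
    R=np.array(i["R"]);t=np.array(i["t"]).ravel()
    v,u=np.mgrid[0:400,0:640]
    C=np.stack([(u-i["cx"])/f*d,(v-i["cy"])/f*d,d],-1)
    W=(C-t)@R; W[d<=0]=np.nan
    return W
E
python3 - <<'E'
from h import *
s=read_state(); print({k:np.round(v,3).tolist() for k,v in s.items()})
for n in("side","top"):
    p,d=cam(n); cv2.imwrite(f"pics/{n}0.png",p); np.savez(f"{n}0.npz",p=p,d=d); print(camera_info(n))
E
```

```text
pics
{'clock': 0.0, 'joints': [-1.438, 0.159, 1.598, -0.0, 1.386, -0.21], 'qvel': [-0.001, 0.001, 0.0, -0.0, 0.001, -0.002], 'tau': [-0.0, -39.601, -33.143, -0.0, 0.009, -0.0], 'eef_pos': [193.166, -540.989, 255.292], 'tool_rot': [[0.942, 0.336, -0.0], [0.336, -0.942, 0.002], [0.0, -0.002, -1.0]], 'wrist_force': [0.112, -0.228, 1.246], 'wrist_torque': [0.039, -0.044, 0.016], 'finger_force': 0.0, 'grip_width': 85.386}
{'vertical_fov': 54.78974039936239, 'cx': 317.9196829661614, 'cy': 202.14923359808026, 'R': array([[-0.97771963, -0.20982442, -0.00616735],
       [-0.15796062,  0.75476399, -0.63669441],
       [ 0.13824892, -0.62153442, -0.77109156]]), 't': array([ 506.06652434,  145.27862085, 1059.67734714])}
{'vertical_fov': 42.74412467731204, 'cx': 317.9663364794141, 'cy': 199.95429530385866, 'R': array([[-2.35914587e-02, -9.99718936e-01, -2.34354972e-03],
       [-9.95098527e-01,  2.37074806e-02, -9.60045622e-02],
       [ 9.60331384e-02,  6.71752083e-05, -9.95378135e-01]]), 't': array([  17.58060555,  559.83662821, 1352.37168413])}
```

View pics/top0.png

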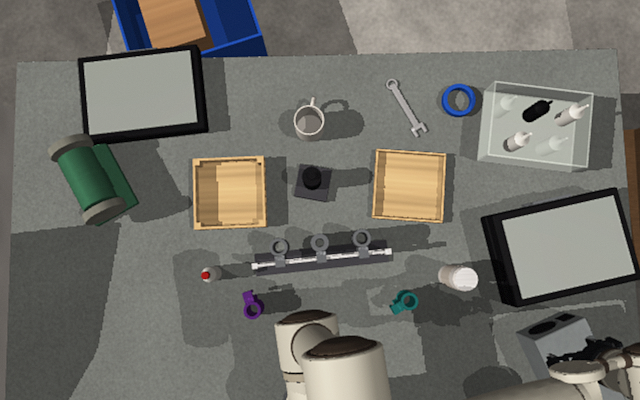

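View pics/side0.png

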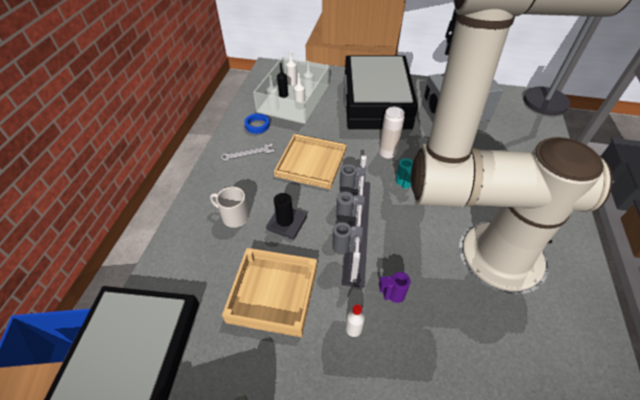

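The top view shows three grey sleeves on the rack at (281,246), (320,241) and (362,237). The purple (252,304) and turquoise (404,300) sleeves lie loose and are not meant. The deeper slatted crate is at (229,192), the shallow tray at (409,186), and the cap on the gauge at (312,178). The glue bottle is at (209,274), the mug at (309,120) and the spray can at (458,277).

```bash
cat >> h.py <<'E'
def grab(n="top"):
    p,d=cam(n); return p,d,world(n,d)
def box(W,u0,u1,v0,v1,z0,z1):
    P=W[v0:v1,u0:u1].reshape(-1,3); return P[(P[:,2]>z0)&(P[:,2]<z1)]
def rect(P):
    (c,s,a)=cv2.minAreaRect(P[:,:2].astype(np.float32)); return np.round(c,1),np.round(s,1),round(a,1)
def circ(P):
    x,y=P[:,0],P[:,1]
    for _ in range(4):
        A=np.c_[2*x,2*y,np.ones_like(x)]; s=np.linalg.lstsq(A,x*x+y*y,rcond=None)[0]
    return s[:2],np.sqrt(s[2]+s[0]**2+s[1]**2)
E
python3 - <<'E'
from h import *
z=np.load("top0.npz"); p,d=z["p"],z["d"]; W=world("top",d)
print("table z",np.nanmedian(W[330:360,150:180,2]), np.nanmedian(W[150:160,340:360,2]))
for nm,b in dict(crate=(185,272,150,235,38,52),tray=(365,452,143,228,20,32),gbase=(285,340,155,205,14,26),capknob=(295,330,160,195,97,112),captop=(295,330,160,195,86,96),rail=(240,400,225,280,124,138),glue=(195,225,260,290,60,130),mug=(285,335,90,145,82,97),can=(430,485,255,300,150,180)).items():
    P=box(W,*b); print(nm,len(P),rect(P) if len(P)>4 else "",np.median(P,0).round(1) if len(P) else "")
# sleeves top at z=140
for u in(281,320,362):
    P=box(W,u-14,u+14,228,256,130,146); print("sleeve",u,len(P),rect(P),np.median(P,0).round(1))
big=cv2.resize(p[220:285,235:405],None,fx=4.5,fy=4.5,interpolation=cv2.INTER_CUBIC); cv2.imwrite("pics/rack.png",big)
E
```

```text
table z -0.03679637229786004 0.6575646497444161
crate 813 (array([587. , 243.7]), array([191.2, 191.6]), 1.1) [588.  249.7  45.7]
tray 626 (array([ 596.3, -242.6]), array([191.1, 190.6]), 84.6) [ 597.2 -248.6   25.7]
gbase 684 (array([610.8,  19.1]), array([90. , 90.5]), 78.0) [596.9  12.1  20.3]
capknob 128 (array([614.6,  21.8]), array([48.7, 48.2]), 7.1) [612.9  20.2 110.7]
captop 11 (array([595.5,  21.4]), array([41.4, 11. ]), 87.9) [593.7  21.4  90.8]
rail 497 (array([433. ,   2.9]), array([ 71.6, 346. ]), 4.8) [412.    4.5 133.6]
glue 199 (array([372.3, 289. ]), array([38.2, 34.6]), 15.9) [373.1 285.8  84.6]
mug 171 (array([766.7,  25.1]), array([79.5, 78. ]), 16.8) [768.5  22.   89.5]
can 512 (array([ 352. , -340.9]), array([56.7, 58. ]), 46.2) [ 351.4 -339.   169.5]
sleeve 281 168 (array([438. , 105.3]), array([44.1, 44.1]), 88.9) [435.9 105.4 140.2]
sleeve 320 259 (array([440.6,   4.4]), array([44.3, 54.1]), 88.2) [440.7   3.7 139.9]
sleeve 362 291 (array([ 444.3, -100.6]), array([66.7, 66.4]), 88.7) [ 438.1 -100.9  139.6]
```

View pics/rack.png

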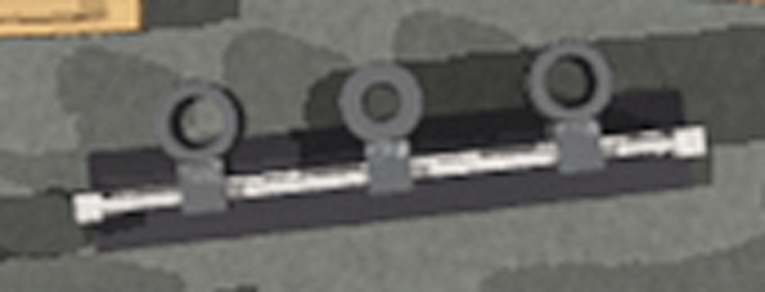

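```bash
cat >> h.py <<'E'
def at(n,u,v,z):
    i=camera_info(n); f=200/np.tan(np.radians(i["vertical_fov"])/2); R=np.array(i["R"]);t=np.array(i["t"]).ravel()
    c=-R.T@t; r=R.T@np.array([(u-i["cx"])/f,(v-i["cy"])/f,1]); return (c+r*(z-c[2])/r[2]).round(1)
def pix(n,X):
    i=camera_info(n); f=200/np.tan(np.radians(i["vertical_fov"])/2); c=np.array(i["R"])@np.array(X,float)+np.array(i["t"]).ravel()
    return round(f*c[0]/c[2]+i["cx"],1),round(f*c[1]/c[2]+i["cy"],1)
E
python3 - <<'E'
from h import *
z=np.load("top0.npz"); p,d=z["p"],z["d"]; W=world("top",d)
P=box(W,295,330,160,195,108,116);print("cap top",rect(P)); P=box(W,295,330,160,195,117,130);print("knob",len(P),rect(P),np.median(P,0))
for u,v in((279.4,246.4),(319.4,242.4),(361.7,238.2)): print(at("top",u,v,140))
P=box(W,240,400,225,280,6,18);print("rackbase",rect(P))
s=read_state(); print(s["eef_pos"],np.round(s["tool_rot"],4).tolist())
E
```

```text
cap top (array([615.5,  21.2]), array([47.4, 48.3]), 17.0)
knob 62 (array([616.6,  17.1]), array([46.2, 27.9]), 33.6) [614.23396595  20.38384762 123.10971589]
[436.9 101.7 140. ]
[444.4   3.2 140. ]
[ 452.2 -101.   140. ]
rackbase (array([420.5,   1.5]), array([427.8, 145.7]), 88.7)
[ 193.19494593 -541.05015307  255.39405953] [[0.9418, 0.3361, -0.0002], [0.3361, -0.9418, 0.0017], [0.0003, -0.0017, -1.0]]
```

Emit:
carry_out(increments=[[0, 0, -0.06, 0, 0, 0, 85], [0, 0, -0.06, 0, 0, 0, 85], [0, 0, -0.06, 0, 0, 0, 85], [0, 0, -0.06, 0, 0, 0.171, 85], [0, 0, -0.06, 0, 0, 0.171, 85], [0, 0, -0.06, 0, 0, 0.171, 85], [0, 0, -0.06, 0, 0, 0.171, 85]], newtons=20)

```text
clock: 0.8
eef_pos: [193.2, -541.0, 278.8]
tool_rot: [[1.0, 0.001, -0.0], [0.001, -1.0, 0.002], [-0.0, -0.002, -1.0]]
wrist_force: [-0.2, -1.5, 0.1]
grip_width: 84.8
finger_force: 0.0
```

```bash
python3 - <<'E'
from h import *
s=read_state(); print(s["clock"],s["eef_pos"],np.round(s["tool_rot"],4).tolist())
E
```

```text
0.8 [ 193.17666207 -540.96598058  278.81520643] [[1.0, 0.0008, -0.0003], [0.0008, -1.0, 0.0021], [-0.0003, -0.0021, -1.0]]
```

Emit:
carry_out(increments=[[0.06, -0.08, 0, 0, 0, 0, 85], [0.14, -0.19, 0, 0, 0, 0, 85], [0.22, -0.3, 0, 0, 0, 0, 85], [0.3, -0.41, 0, 0, 0, 0, 85], [0.38, -0.52, 0, 0, 0, 0, 85], [0.45, -0.62, 0, 0, 0, 0, 85], [0.5, -0.7, 0, 0, 0, 0, 85]])

```text
clock: 1.5
eef_pos: [391.4, -262.9, 279.6]
tool_rot: [[1.0, 0.002, -0.0], [0.002, -1.0, 0.0], [-0.0, -0.0, -1.0]]
wrist_force: [0.6, -0.1, -0.5]
grip_width: 85.0
finger_force: 0.0
```

Emit:
carry_out(increments=[[0.08, -0.1, 0, 0, 0, 0, 85], [0.16, -0.2, 0, 0, 0, 0, 85], [0.24, -0.3, 0, 0, 0, 0, 85], [0.32, -0.41, 0, 0, 0, 0, 85], [0.4, -0.52, 0, 0, 0, 0, 85], [0.48, -0.62, 0, 0, 0, 0, 85], [0.53, -0.68, 0, 0, 0, 0, 85], [0.553, -0.705, 0, 0, 0, 0, 85], [0.553, -0.705, 0, 0, 0, 0, 85], [0.553, -0.705, 0, 0, 0, 0, 85]])

```text
clock: 2.5
eef_pos: [611.1, 16.5, 279.6]
tool_rot: [[1.0, 0.001, -0.002], [0.001, -1.0, -0.0], [-0.002, 0.0, -1.0]]
wrist_force: [-0.8, 0.0, 0.3]
grip_width: 84.8
finger_force: 0.0
```

Emit:
carry_out(increments=[[0, 0, 0.1, 0, 0, 0, 85], [0, 0, 0.2, 0, 0, 0, 85], [0, 0, 0.25, 0, 0, 0, 85], [0, 0, 0.25, 0, 0, 0, 85]])

```text
clock: 2.9
eef_pos: [608.4, 16.0, 176.2]
tool_rot: [[1.0, -0.001, -0.008], [-0.001, -1.0, 0.001], [-0.008, -0.001, -1.0]]
wrist_force: [-0.7, 0.1, -0.4]
grip_width: 85.0
finger_force: 0.0
```

```bash
python3 - <<'E'
from h import *
s=read_state(); print(s["clock"],s["eef_pos"],np.round(s["tool_rot"],4).tolist(),s["qvel"])
p,d=cam("side"); cv2.imwrite("pics/s1.png",cv2.resize(p[130:290,190:390],None,fx=3,fy=3))
s=read_state(); print(s["clock"],s["eef_pos"])
E
```

```text
2.9 [608.35728882  15.99802639 176.22357616] [[1.0, -0.0012, -0.0082], [-0.0012, -1.0, 0.001], [-0.0082, -0.001, -1.0]] [ 0.00695524 -0.04110587 -0.07674255  0.00162732  0.02835315  0.00464164]
2.95 [610.14695516  15.96109351 179.08977015]
```

View pics/s1.png

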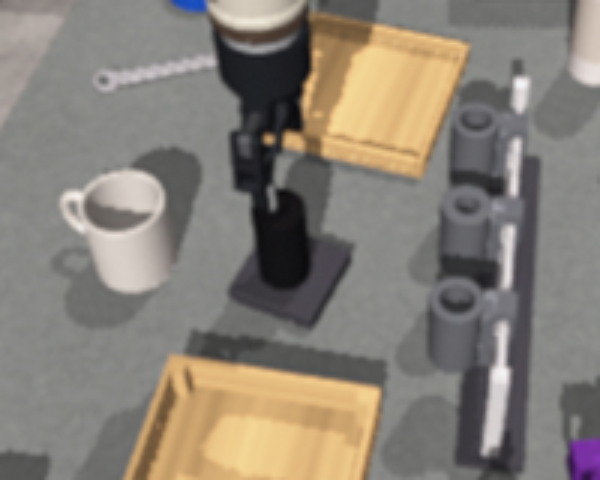

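The crop shows the fingers just above the cap (280,230), and the gauge is clear of the mug (125,230). The arm sits about 4 mm short in x and y, so I correct for that and go down.

Emit:
carry_out(increments=[[0.01, -0.01, 0, 0, 0, 0, 85], [0.01, -0.01, 0.05, 0, 0, 0, 85], [0.01, -0.01, 0.1, 0, 0, 0, 85], [0.01, -0.01, 0.15, 0, 0, 0, 85], [0.01, -0.01, 0.195, 0, 0, 0, 85], [0.01, -0.01, 0.195, 0, 0, 0, 85], [0.01, -0.01, 0.195, 0, 0, 0, 85], [0.01, -0.01, 0.195, 0, 0, 0, 85]])

```text
clock: 3.75
eef_pos: [617.4, 21.0, 104.8]
tool_rot: [[1.0, 0.001, 0.004], [0.001, -1.0, -0.001], [0.004, 0.001, -1.0]]
wrist_force: [0.1, 0.1, -0.1]
grip_width: 84.8
finger_force: 0.0
```

Emit:
carry_out(increments=[[0, 0, 0, 0, 0, 0, 40], [0, 0, 0, 0, 0, 0, 40], [0, 0, 0, 0, 0, 0, 40], [0, 0, 0, 0, 0, 0, 40], [0, 0, 0, 0, 0, 0, 40], [0, 0, 0, 0, 0, 0, 40], [0, 0, 0, 0, 0, 0, 40], [0, 0, 0, 0, 0, 0, 40]], newtons=20)

```text
clock: 4.55
eef_pos: [616.3, 21.0, 103.1]
tool_rot: [[1.0, 0.001, 0.001], [0.001, -1.0, -0.0], [0.001, 0.0, -1.0]]
wrist_force: [-0.6, -1.2, 6.4]
grip_width: 49.4
finger_force: 20.9
```

Emit:
carry_out(increments=[[0, 0, -0.03, 0, 0, 0, 40], [0, 0, -0.09, 0, 0, 0, 40], [0, 0, -0.16, 0, 0, 0, 40], [0, 0, -0.23, 0, 0, 0, 40], [0, 0, -0.275, 0, 0, 0, 40], [0.02, 0.02, -0.275, 0, 0, 0, 40], [0.07, 0.08, -0.275, 0, 0, 0, 40], [0.13, 0.14, -0.275, 0, 0, 0, 40], [0.18, 0.19, -0.275, 0, 0, 0, 40], [0.2, 0.215, -0.275, 0, 0, 0, 40], [0.2, 0.215, -0.24, 0, 0, 0, 40], [0.2, 0.215, -0.17, 0, 0, 0, 40], [0.2, 0.215, -0.1, 0, 0, 0, 40], [0.2, 0.215, -0.03, 0, 0, 0, 40], [0.2, 0.215, 0.02, 0, 0, 0, 40], [0.2, 0.215, 0.035, 0, 0, 0, 40], [0.2, 0.215, 0.04, 0, 0, 0, 40], [0.2, 0.215, 0.045, 0, 0, 0, 40], [0.2, 0.215, 0.045, 0, 0, 0, 40]])

```text
clock: 6.45
eef_pos: [695.9, -64.5, 84.6]
tool_rot: [[1.0, 0.001, 0.001], [0.001, -1.0, -0.0], [0.001, 0.0, -1.0]]
wrist_force: [-0.7, -0.1, -1.0]
grip_width: 49.2
finger_force: 21.4
```

Emit:
carry_out(increments=[[0, 0, 0.004, 0, 0, 0, 40], [0, 0, 0.004, 0, 0, 0, 40], [0, 0, 0.004, 0, 0, 0, 60], [0, 0, 0.004, 0, 0, 0, 70], [0, 0, 0.004, 0, 0, 0, 75], [0, 0, 0.004, 0, 0, 0, 75], [0, 0, -0.06, 0, 0, 0, 75], [0, 0, -0.16, 0, 0, 0, 75], [0, 0, -0.26, 0, 0, 0, 85], [0, 0, -0.36, 0, 0, 0, 85], [0, 0, -0.45, 0, 0, 0, 85], [0, 0, -0.45, 0, 0, 0, 85]])

```text
clock: 7.65
eef_pos: [698.7, -65.3, 272.5]
tool_rot: [[1.0, 0.001, 0.013], [0.001, -1.0, -0.003], [0.013, 0.003, -1.0]]
wrist_force: [0.6, -0.3, 0.6]
grip_width: 85.3
finger_force: 0.0
```

Emit:
carry_out(increments=[[-0.06, 0, 0, 0, 0, 0, 85], [-0.16, -0.05, 0, 0, 0, 0, 85], [-0.26, -0.12, 0, 0, 0, 0, 85], [-0.36, -0.2, 0, 0, 0, 0, 85], [-0.46, -0.28, 0, 0, 0, 0, 85], [-0.56, -0.36, 0, 0, 0, 0, 85], [-0.63, -0.41, 0, 0, 0, 0, 85], [-0.65, -0.42, 0, 0, 0, 0, 85], [-0.65, -0.42, 0, 0, 0, 0, 85], [-0.65, -0.42, 0, 0, 0, 0, 85]])

```text
clock: 8.65
eef_pos: [436.4, 102.6, 264.3]
tool_rot: [[1.0, 0.0, 0.001], [0.0, -1.0, -0.0], [0.001, 0.0, -1.0]]
wrist_force: [-0.4, 0.6, -0.6]
grip_width: 84.9
finger_force: 0.0
```

```bash
python3 - <<'E'
from h import *
s=read_state(); print(s["clock"],s["eef_pos"])
p,d,W=grab("top"); cv2.imwrite("pics/t2.png",cv2.resize(p[90:310,180:470],None,fx=2.7,fy=2.7,interpolation=cv2.INTER_CUBIC))
P=box(W,285,345,155,210,14,26); print("gbase",rect(P))
for r in((84,97),(70,97)):
    P=box(W,295,335,155,205,*r); print("pin",len(P),rect(P) if len(P)>3 else "",np.median(P,0) if len(P) else "")
P=box(W,325,365,110,170,86,112); print("cap",rect(P),np.median(P,0))
E
```

```text
8.65 [436.43299933 102.61242662 264.34961565]
gbase (array([6.265e+02, 5.000e-01]), array([119.4, 128.6]), 78.0)
pin 28 (array([610.8,  18.4]), array([15.5, 15.6]), 88.1) [608.35854022  19.68522404  93.86585378]
pin 62 (array([609.5,  18.6]), array([20.9, 23.7]), 89.0) [607.86684419  18.65167455  80.54866515]
cap (array([693.2, -64.1]), array([47.1, 47.2]), 89.1) [692.71676902 -64.11452861  93.40748845]
```

View pics/t2.png

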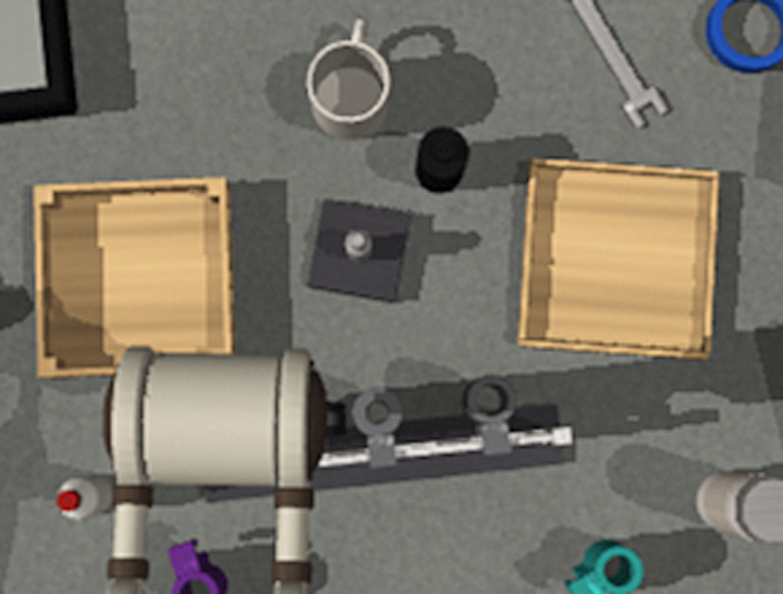

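The cap stands at (440,160) in the crop, the pin is clear at (357,242), the mug and trays are undisturbed, and the gripper is over the left sleeve. Going down to it now.

Emit:
carry_out(increments=[[0, 0, 0.06, 0, 0, 0, 85], [0, 0, 0.14, 0, 0, 0, 85], [0, 0, 0.22, 0, 0, 0, 85], [0, 0, 0.29, 0, 0, 0, 85], [0, 0, 0.33, 0, 0, 0, 85], [0, 0, 0.345, 0, 0, 0, 85], [0, 0, 0.345, 0, 0, 0, 85], [0, 0, 0.345, 0, 0, 0, 85]])

```text
clock: 9.5
eef_pos: [436.8, 102.8, 127.2]
tool_rot: [[1.0, 0.0, 0.002], [0.0, -1.0, -0.0], [0.002, 0.0, -1.0]]
wrist_force: [-0.5, -0.3, 0.2]
grip_width: 85.1
finger_force: 0.0
```

Emit:
carry_out(increments=[[0, 0, 0, 0, 0, 0, 36], [0, 0, 0, 0, 0, 0, 36], [0, 0, 0, 0, 0, 0, 36], [0, 0, 0, 0, 0, 0, 36], [0, 0, 0, 0, 0, 0, 36], [0, 0, 0, 0, 0, 0, 36], [0, 0, 0, 0, 0, 0, 36], [0, 0, 0, 0, 0, 0, 36]])

```text
clock: 10.3
eef_pos: [436.3, 103.6, 127.2]
tool_rot: [[1.0, 0.001, 0.002], [0.001, -1.0, 0.001], [0.002, -0.001, -1.0]]
wrist_force: [-0.7, 3.2, 6.3]
grip_width: 46.3
finger_force: 20.2
```

Emit:
carry_out(increments=[[0, 0, -0.02, 0, 0, 0, 36], [0, 0, -0.06, 0, 0, 0, 36], [0, 0, -0.1, 0, 0, 0, 36], [0, 0, -0.14, 0, 0, 0, 36], [0, 0, -0.175, 0, 0, 0, 36], [0.02, 0, -0.175, 0, 0, 0, 36], [0.08, 0.03, -0.175, 0, 0, 0, 36], [0.15, 0.07, -0.175, 0, 0, 0, 36], [0.23, 0.11, -0.175, 0, 0, 0, 36], [0.31, 0.15, -0.175, 0, 0, 0, 36], [0.38, 0.19, -0.175, 0, 0, 0, 36], [0.42, 0.21, -0.175, 0, 0, 0, 36], [0.434, 0.213, -0.175, 0, 0, 0, 36], [0.434, 0.213, -0.175, 0, 0, 0, 36], [0.434, 0.213, -0.175, 0, 0, 0, 36], [0.434, 0.213, -0.175, 0, 0, 0, 36]])

```text
clock: 11.9
eef_pos: [608.5, 18.8, 196.1]
tool_rot: [[1.0, 0.002, -0.001], [0.002, -1.0, 0.0], [-0.001, -0.0, -1.0]]
wrist_force: [-0.5, 0.9, -1.0]
grip_width: 46.1
finger_force: 21.3
```

```bash
python3 - <<'E'
from h import *
s=read_state(); print(s["clock"],s["eef_pos"],s["wrist_force"],s["grip_width"])
p,d,W=grab("side"); cv2.imwrite("pics/s3.png",cv2.resize(p[130:290,210:370],None,fx=3.7,fy=3.7,interpolation=cv2.INTER_CUBIC))
print(pix("side",(610.8,18.5,95)),pix("side",(610.8,18.5,130)),pix("side",(610.8,18.5,210)))
E
```

```text
11.9 [608.4882948   18.77827877 196.07102397] [-0.45601473  0.87882153 -0.99571583] 46.13406102382743
(np.float64(283.1), np.float64(203.0)) (np.float64(282.1), np.float64(194.7)) (np.float64(279.6), np.float64(173.9))
```

View pics/s3.png

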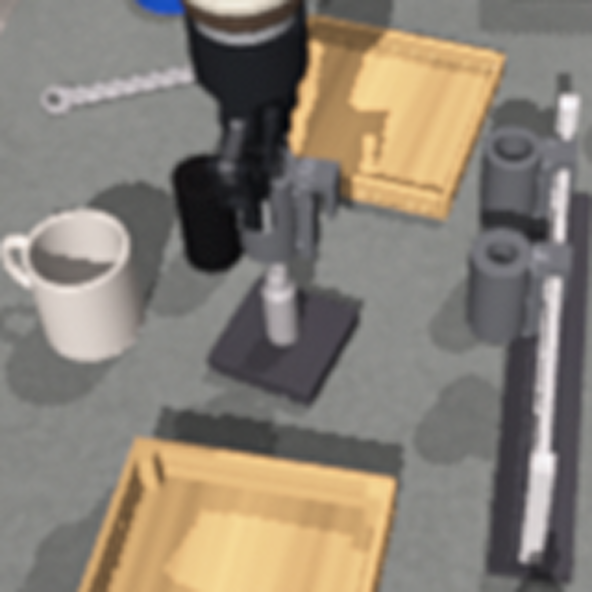

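The crop shows the sleeve held upright at (273,225), directly over the pin nose at (279,275).

Emit:
carry_out(increments=[[0, 0, 0.03, 0, 0, 0, 36], [0, 0, 0.06, 0, 0, 0, 36], [0, 0, 0.08, 0, 0, 0, 36], [0, 0, 0.09, 0, 0, 0, 36], [0, 0, 0.1, 0, 0, 0, 36], [0, 0, 0.11, 0, 0, 0, 36], [0, 0, 0.12, 0, 0, 0, 36], [0, 0, 0.12, 0, 0, 0, 36], [0, 0, 0.12, 0, 0, 0, 36]])

```text
clock: 12.85
eef_pos: [609.4, 18.1, 148.4]
tool_rot: [[1.0, 0.001, 0.0], [0.001, -1.0, -0.0], [0.0, 0.0, -1.0]]
wrist_force: [0.2, 0.4, -1.2]
grip_width: 46.0
finger_force: 21.3
```

Emit:
carry_out(increments=[[0, 0, 0.005, 0, 0, 0, 36], [0, 0, 0.01, 0, 0, 0, 36], [0, 0, 0.015, 0, 0, 0, 36], [0, 0, 0.02, 0, 0, 0, 36], [0, 0, 0.02, 0, 0, 0, 36]])

```text
clock: 13.35
eef_pos: [609.1, 18.1, 139.8]
tool_rot: [[1.0, 0.001, -0.001], [0.001, -1.0, 0.0], [-0.001, -0.0, -1.0]]
wrist_force: [0.6, 0.6, -1.4]
grip_width: 46.4
finger_force: 21.3
```

No contact below the step, so this one fits the full pin. I lower it most of the way and release.

Emit:
carry_out(increments=[[0, 0, 0.015, 0, 0, 0, 36], [0, 0, 0.03, 0, 0, 0, 36], [0, 0, 0.05, 0, 0, 0, 36], [0, 0, 0.07, 0, 0, 0, 36], [0, 0, 0.09, 0, 0, 0, 36], [0, 0, 0.105, 0, 0, 0, 36], [0, 0, 0.115, 0, 0, 0, 36], [0, 0, 0.122, 0, 0, 0, 36], [0, 0, 0.122, 0, 0, 0, 36]])

```text
clock: 14.25
eef_pos: [609.2, 18.1, 91.2]
tool_rot: [[1.0, 0.001, -0.0], [0.001, -1.0, 0.0], [-0.0, -0.0, -1.0]]
wrist_force: [0.6, -0.3, -1.1]
grip_width: 46.1
finger_force: 21.3
```

Emit:
carry_out(increments=[[0, 0, 0, 0, 0, 0, 50], [0, 0, 0, 0, 0, 0, 58], [0, 0, 0, 0, 0, 0, 62], [0, 0, 0, 0, 0, 0, 62], [0, 0, 0, 0, 0, 0, 62], [0, 0, 0, 0, 0, 0, 62], [0, 0, 0, 0, 0, 0, 62], [0, 0, 0, 0, 0, 0, 62]])

```text
clock: 15.05
eef_pos: [609.3, 18.1, 91.5]
tool_rot: [[1.0, 0.001, -0.0], [0.001, -1.0, 0.0], [-0.0, -0.0, -1.0]]
wrist_force: [0.2, 0.2, 0.2]
grip_width: 62.4
finger_force: 0.0
```

```bash
python3 - <<'E'
from h import *
p,d,W=grab("side"); cv2.imwrite("pics/s4.png",cv2.resize(p[150:270,220:340],None,fx=4,fy=4,interpolation=cv2.INTER_CUBIC))
E
```

```text
(no output)
```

View pics/s4.png

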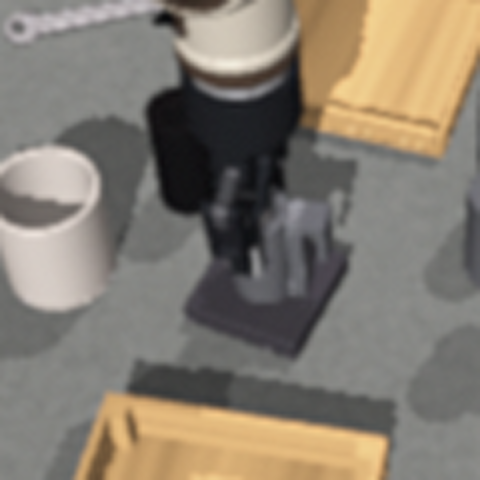

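The sleeve is upright and down on the gauge's base at (275,290), so it goes to the tray. I regrip, lift and check the tray.

Emit:
carry_out(increments=[[0, 0, 0, 0, 0, 0, 36], [0, 0, 0, 0, 0, 0, 36], [0, 0, 0, 0, 0, 0, 36], [0, 0, 0, 0, 0, 0, 36], [0, 0, 0, 0, 0, 0, 36], [0, 0, -0.03, 0, 0, 0, 36], [0, 0, -0.08, 0, 0, 0, 36], [0, 0, -0.14, 0, 0, 0, 36], [0, 0, -0.2, 0, 0, 0, 36], [0, 0, -0.25, 0, 0, 0, 36], [0, 0, -0.25, 0, 0, 0, 36]])

```text
clock: 16.2
eef_pos: [611.4, 17.7, 195.7]
tool_rot: [[1.0, 0.001, 0.007], [0.001, -1.0, -0.001], [0.007, 0.001, -1.0]]
wrist_force: [1.0, 0.5, -1.5]
grip_width: 45.7
finger_force: 20.9
```

```bash
cat >> h.py <<'E'
def trays():
    s=read_state(); print(s["clock"],s["eef_pos"].round(1),s["grip_width"])
    p,d,W=grab("top")
    for nm,b in dict(crate=(165,292,130,255,38,52),tray=(345,472,123,248,20,32)).items():
        P=box(W,*b)
        # keep largest connected cluster of rim-coloured (wood) pixels
        m=(W[...,2]>b[4])&(W[...,2]<b[5])&(p[...,2]>p[...,0].astype(int)+25); m[:,:b[0]]=0; m[:,b[1]:]=0; m[:b[2]]=0; m[b[3]:]=0
        print(nm,rect(W[m]),m.sum())
    return p,d,W
E
python3 -c "from h import *; trays()"
```

```text
16.2 [611.4  17.7 195.7] 45.69551873336108
crate (array([587. , 243.4]), array([191.7, 191.1]), 1.2) 750
tray (array([ 596.3, -242.5]), array([191.1, 190.5]), 84.5) 614
```

Emit:
carry_out(increments=[[0, 0.04, 0, 0, 0, 0, 36], [0.005, 0.12, 0, 0, 0, 0, 36], [0.01, 0.21, 0, 0, 0, 0, 36], [0.015, 0.3, 0, 0, 0, 0, 36], [0.015, 0.39, 0, 0, 0, 0, 36], [0.015, 0.47, 0, 0, 0, 0, 36], [0.015, 0.52, 0, 0, 0, 0, 36], [0.015, 0.54, 0, 0, 0, 0, 36], [0.015, 0.54, 0.04, 0, 0, 0, 36], [0.015, 0.54, 0.11, 0, 0, 0, 36], [0.015, 0.54, 0.18, 0, 0, 0, 36], [0.015, 0.54, 0.23, 0, 0, 0, 36], [0.015, 0.54, 0.26, 0, 0, 0, 36], [0.015, 0.54, 0.27, 0, 0, 0, 36], [0.015, 0.54, 0.275, 0, 0, 0, 36], [0.015, 0.54, 0.275, 0, 0, 0, 36]])

```text
clock: 17.85
eef_pos: [616.2, -197.9, 82.4]
tool_rot: [[1.0, 0.001, 0.001], [0.001, -1.0, -0.001], [0.001, 0.001, -1.0]]
wrist_force: [0.1, -0.3, -1.0]
grip_width: 46.3
finger_force: 21.0
```

Emit:
carry_out(increments=[[0, 0, 0.006, 0, 0, 0, 36], [0, 0, 0.011, 0, 0, 0, 36], [0, 0, 0.011, 0, 0, 0, 36], [0, 0, 0.011, 0, 0, 0, 50], [0, 0, 0.011, 0, 0, 0, 58], [0, 0, 0.011, 0, 0, 0, 64], [0, 0, 0.011, 0, 0, 0, 64], [0, 0, 0.011, 0, 0, 0, 64], [0, 0, -0.03, 0, 0, 0, 64], [0, 0, -0.1, 0, 0, 0, 64], [0, 0, -0.2, 0, 0, 0, 70], [0, 0, -0.3, 0, 0, 0, 85], [0, 0, -0.4, 0, 0, 0, 85], [0, 0, -0.45, 0, 0, 0, 85], [0, 0, -0.45, 0, 0, 0, 85]])

```text
clock: 19.35
eef_pos: [617.5, -198.9, 267.9]
tool_rot: [[1.0, 0.001, 0.009], [0.001, -1.0, -0.005], [0.009, 0.005, -1.0]]
wrist_force: [-0.2, -0.4, 0.5]
grip_width: 84.7
finger_force: 0.0
```

Emit:
carry_out(increments=[[-0.03, -0.03, 0, 0, 0, 0, 85], [-0.1, -0.1, 0, 0, 0, 0, 85], [-0.17, -0.19, 0, 0, 0, 0, 85], [-0.24, -0.28, 0, 0, 0, 0, 85], [-0.31, -0.37, 0, 0, 0, 0, 85], [-0.38, -0.45, 0, 0, 0, 0, 85], [-0.42, -0.5, 0, 0, 0, 0, 85], [-0.43, -0.505, 0, 0, 0, 0, 85], [-0.43, -0.505, 0, 0, 0, 0, 85], [-0.43, -0.505, 0, 0, 0, 0, 85]])

```text
clock: 20.35
eef_pos: [443.8, 3.2, 261.4]
tool_rot: [[1.0, 0.0, 0.0], [0.0, -1.0, -0.0], [0.0, 0.0, -1.0]]
wrist_force: [-0.2, 0.2, -0.0]
grip_width: 85.0
finger_force: 0.0
```

```bash
python3 - <<'E'
from h import *
p,d,W=trays(); cv2.imwrite("pics/t5.png",cv2.resize(p[90:310,180:470],None,fx=2.7,fy=2.7,interpolation=cv2.INTER_CUBIC))
E
```

```text
20.35 [443.8   3.2 261.4] 85.02194514762866
crate (array([586.8, 243.3]), array([191. , 191.1]), 1.1) 802
tray (array([ 596.4, -242.3]), array([190.8, 191.1]), 84.5) 630
```

View pics/t5.png

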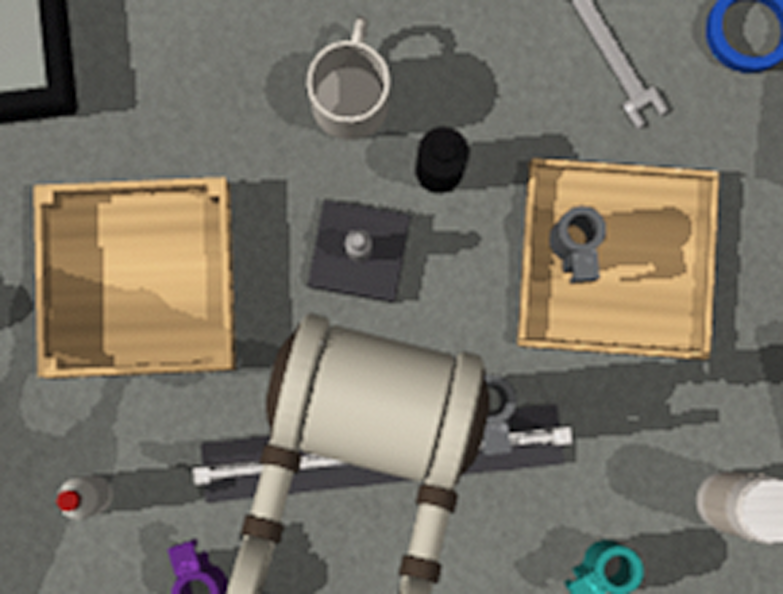

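The left sleeve stands upright in the tray at (580,238). The gripper is now over the middle sleeve.

Emit:
carry_out(increments=[[0, 0, 0.06, 0, 0, 0, 85], [0, 0, 0.14, 0, 0, 0, 85], [0, 0, 0.22, 0, 0, 0, 85], [0, 0, 0.29, 0, 0, 0, 85], [0, 0, 0.325, 0, 0, 0, 85], [0, 0, 0.335, 0, 0, 0, 85], [0, 0, 0.335, 0, 0, 0, 85], [0, 0, 0.335, 0, 0, 0, 85]])

```text
clock: 21.2
eef_pos: [444.4, 3.4, 128.5]
tool_rot: [[1.0, 0.0, 0.002], [0.0, -1.0, -0.001], [0.002, 0.001, -1.0]]
wrist_force: [-0.2, -0.2, 0.3]
grip_width: 84.7
finger_force: 0.0
```

Emit:
carry_out(increments=[[0, 0, 0, 0, 0, 0, 36], [0, 0, 0, 0, 0, 0, 36], [0, 0, 0, 0, 0, 0, 36], [0, 0, 0, 0, 0, 0, 36], [0, 0, 0, 0, 0, 0, 36], [0, 0, 0, 0, 0, 0, 36], [0, 0, 0, 0, 0, 0, 36], [0, 0, 0, 0, 0, 0, 36]])

```text
clock: 22.0
eef_pos: [443.8, 3.8, 128.2]
tool_rot: [[1.0, 0.001, 0.001], [0.001, -1.0, -0.0], [0.001, 0.0, -1.0]]
wrist_force: [-1.6, -0.6, 6.1]
grip_width: 46.0
finger_force: 20.4
```

Emit:
carry_out(increments=[[0, 0, -0.02, 0, 0, 0, 36], [0, 0, -0.06, 0, 0, 0, 36], [0, 0, -0.1, 0, 0, 0, 36], [0, 0, -0.14, 0, 0, 0, 36], [0, 0, -0.175, 0, 0, 0, 36], [0.02, 0, -0.175, 0, 0, 0, 36], [0.08, -0.01, -0.175, 0, 0, 0, 36], [0.15, -0.02, -0.175, 0, 0, 0, 36], [0.23, -0.03, -0.175, 0, 0, 0, 36], [0.31, -0.036, -0.175, 0, 0, 0, 36], [0.38, -0.036, -0.175, 0, 0, 0, 36], [0.41, -0.036, -0.175, 0, 0, 0, 36], [0.418, -0.036, -0.175, 0, 0, 0, 36], [0.418, -0.036, -0.175, 0, 0, 0, 36], [0.418, -0.036, -0.175, 0, 0, 0, 36], [0.418, -0.036, -0.175, 0, 0, 0, 36]])

```text
clock: 23.6
eef_pos: [609.9, 18.6, 197.3]
tool_rot: [[1.0, 0.001, -0.001], [0.001, -1.0, 0.0], [-0.001, -0.0, -1.0]]
wrist_force: [-1.1, 0.1, -1.2]
grip_width: 46.2
finger_force: 21.2
```

```bash
python3 - <<'E'
from h import *
s=read_state(); print(s["clock"],s["eef_pos"])
p,d,W=grab("side"); cv2.imwrite("pics/s6.png",cv2.resize(p[165:255,245:335],None,fx=6.5,fy=6.5,interpolation=cv2.INTER_CUBIC))
E
```

```text
23.6 [609.86150453  18.59745685 197.32985627]
```

View pics/s6.png

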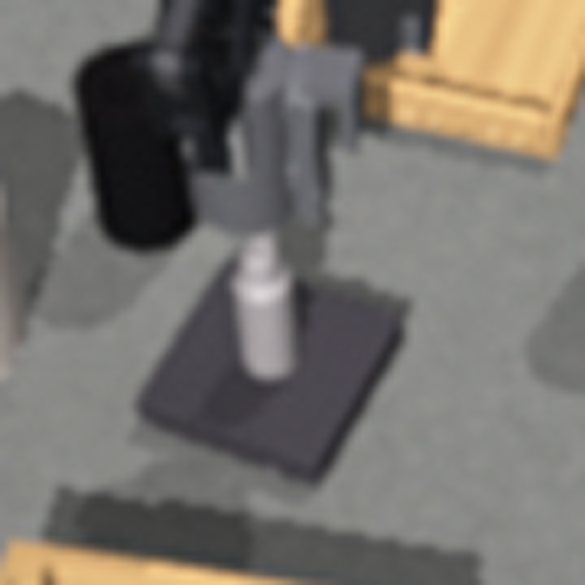

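The sleeve hangs over the pin (sleeve bottom (243,215), nose (258,250)). It looks about 2 mm too far in +x, so I check by fitting circles to the depth points.

```bash
cat >> h.py <<'E'
from scipy.optimize import least_squares
def fixcirc(P,r,c0):
    f=lambda c:np.hypot(P[:,0]-c[0],P[:,1]-c[1])-r
    return least_squares(f,c0,loss="soft_l1",f_scale=1).x.round(1)
def align(z0,z1):
    p,d,W=grab("side"); g=p.max(-1).astype(int)-p.min(-1)
    a=(W[...,2]>z0)&(W[...,2]<z1)&(np.hypot(W[...,0]-612,W[...,1]-19)<40)&(W[...,1]>10)&(p.mean(-1)>60)&(g<25)
    b=(W[...,2]>28)&(W[...,2]<72)&(np.hypot(W[...,0]-611,W[...,1]-19)<20)
    print("sleeve",a.sum(),fixcirc(W[a],23,(611,19)),"pin",b.sum(),fixcirc(W[b],12.5,(611,19)))
    return p,W,a
E
python3 - <<'E'
from h import *
p,W,a=align(132,160); P=W[a]; print(P[:,0].min(),P[:,0].max(),P[:,1].min(),P[:,1].max())
align(132,145)
P=P[np.argsort(P[:,0])]; print(P[::12].round(0).tolist())
E
```

```text
sleeve 140 [607.8  18.3] pin 83 [608.6  18.4]
576.8421008893882 625.779051160363 14.874492440161244 44.37595963073157
sleeve 62 [607.4  18.2] pin 83 [608.6  18.3]
[[577.0, 28.0, 155.0], [578.0, 28.0, 135.0], [583.0, 30.0, 136.0], [588.0, 27.0, 155.0], [591.0, 34.0, 159.0], [595.0, 34.0, 142.0], [598.0, 38.0, 154.0], [602.0, 37.0, 140.0], [607.0, 41.0, 143.0], [611.0, 41.0, 150.0], [616.0, 39.0, 135.0], [622.0, 39.0, 133.0]]
```

```bash
python3 - <<'E'
from h import *
for k in range(2):
    p,W,a=align(132,165); P=W[a]; P=P[P[:,0]>596]; print(len(P),fixcirc(P,23,(611,19)), fixcirc(P[P[:,0]>602],23,(611,19)))
E
```

```text
sleeve 165 [607.7  18.4] pin 87 [608.9  18.3]
89 [610.6  18.4] [610.6  18.4]
sleeve 164 [608.   18.1] pin 88 [608.7  18.5]
89 [611.1  18.3] [610.8  18.3]
```

The fit puts the sleeve 2 mm too far in +x and aligned in y. I correct that and lower.

Emit:
carry_out(increments=[[-0.005, 0, 0, 0, 0, 0, 36], [-0.005, 0, 0.03, 0, 0, 0, 36], [-0.005, 0, 0.06, 0, 0, 0, 36], [-0.005, 0, 0.08, 0, 0, 0, 36], [-0.005, 0, 0.09, 0, 0, 0, 36], [-0.005, 0, 0.1, 0, 0, 0, 36], [-0.005, 0, 0.11, 0, 0, 0, 36], [-0.005, 0, 0.12, 0, 0, 0, 36], [-0.005, 0, 0.12, 0, 0, 0, 36], [-0.005, 0, 0.12, 0, 0, 0, 36]])

```text
clock: 24.85
eef_pos: [608.6, 18.5, 149.6]
tool_rot: [[1.0, 0.001, 0.0], [0.001, -1.0, -0.0], [0.0, 0.0, -1.0]]
wrist_force: [0.5, -1.0, -0.3]
grip_width: 46.1
finger_force: 21.2
```

Emit:
carry_out(increments=[[0, 0, 0.005, 0, 0, 0, 36], [0, 0, 0.01, 0, 0, 0, 36], [0, 0, 0.013, 0, 0, 0, 36], [0, 0, 0.013, 0, 0, 0, 36]])

```text
clock: 25.25
eef_pos: [608.8, 18.5, 144.9]
tool_rot: [[1.0, 0.001, 0.001], [0.001, -1.0, -0.0], [0.001, 0.0, -1.0]]
wrist_force: [-1.0, -0.8, 3.3]
grip_width: 45.9
finger_force: 21.5
```

It touches lightly at underside z ≈ 77, which is the step. I release and let it settle.

Emit:
carry_out(increments=[[0, 0, 0, 0, 0, 0, 50], [0, 0, 0, 0, 0, 0, 56], [0, 0, 0, 0, 0, 0, 62], [0, 0, 0, 0, 0, 0, 62], [0, 0, 0, 0, 0, 0, 62], [0, 0, 0, 0, 0, 0, 62], [0, 0, 0, 0, 0, 0, 62]])

```text
clock: 25.95
eef_pos: [608.5, 18.5, 144.3]
tool_rot: [[1.0, 0.001, -0.0], [0.001, -1.0, -0.0], [-0.0, 0.0, -1.0]]
wrist_force: [0.1, -0.7, 0.6]
grip_width: 61.8
finger_force: 0.0
```

```bash
python3 - <<'E'
from h import *
s=read_state(); print(s["clock"],s["eef_pos"],s["wrist_force"])
p,d,W=grab("side"); cv2.imwrite("pics/s7.png",cv2.resize(p[150:270,220:340],None,fx=4,fy=4,interpolation=cv2.INTER_CUBIC))
E
```

```text
25.95 [608.52544385  18.50683097 144.26685867] [ 0.14274623 -0.74124318  0.62439864]
```

View pics/s7.png

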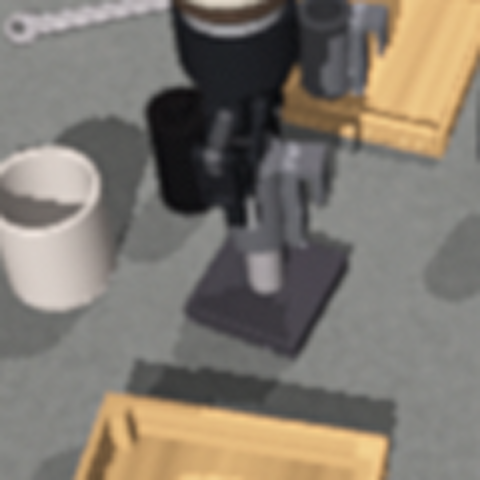

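The sleeve rests upright on the step with the pin visible below it at (265,270), so it is tight and goes to the crate.

Emit:
carry_out(increments=[[0, 0, 0, 0, 0, 0, 36], [0, 0, 0, 0, 0, 0, 36], [0, 0, 0, 0, 0, 0, 36], [0, 0, 0, 0, 0, 0, 36], [0, 0, 0, 0, 0, 0, 36], [0, 0, -0.03, 0, 0, 0, 36], [0, 0, -0.08, 0, 0, 0, 36], [0, 0, -0.12, 0, 0, 0, 36], [0, 0, -0.14, 0, 0, 0, 36], [0, 0, -0.14, 0, 0, 0, 36]])

```text
clock: 27.0
eef_pos: [609.5, 18.3, 202.3]
tool_rot: [[1.0, 0.001, 0.003], [0.001, -1.0, -0.001], [0.003, 0.001, -1.0]]
wrist_force: [0.6, -0.2, -1.4]
grip_width: 45.9
finger_force: 20.8
```

```bash
python3 -c "from h import *; trays()"
```

```text
27.0 [609.5  18.3 202.3] 45.917280306186036
crate (array([586.9, 244. ]), array([190.9, 192. ]), 1.1) 742
tray (array([ 596.5, -242. ]), array([190.5, 190.8]), 84.4) 629
```

Emit:
carry_out(increments=[[0, -0.03, 0, 0, 0, 0, 36], [0, -0.1, 0, 0, 0, 0, 36], [0, -0.18, 0, 0, 0, 0, 36], [-0.005, -0.26, 0, 0, 0, 0, 36], [-0.01, -0.34, 0, 0, 0, 0, 36], [-0.01, -0.42, 0, 0, 0, 0, 36], [-0.01, -0.47, 0, 0, 0, 0, 36], [-0.01, -0.491, 0, 0, 0, 0, 36], [-0.01, -0.491, 0.05, 0, 0, 0, 36], [-0.01, -0.491, 0.12, 0, 0, 0, 36], [-0.01, -0.491, 0.19, 0, 0, 0, 36], [-0.01, -0.491, 0.25, 0, 0, 0, 36], [-0.01, -0.491, 0.285, 0, 0, 0, 36], [-0.01, -0.491, 0.3, 0, 0, 0, 36], [-0.01, -0.491, 0.3, 0, 0, 0, 36], [-0.01, -0.491, 0.3, 0, 0, 0, 36]])

```text
clock: 28.65
eef_pos: [605.3, 215.0, 81.6]
tool_rot: [[1.0, 0.001, 0.002], [0.001, -1.0, 0.0], [0.002, -0.0, -1.0]]
wrist_force: [-0.1, -0.3, -0.9]
grip_width: 46.2
finger_force: 20.8
```

Emit:
carry_out(increments=[[0, 0, 0.01, 0, 0, 0, 36], [0, 0, 0.018, 0, 0, 0, 36], [0, 0, 0.018, 0, 0, 0, 36], [0, 0, 0.018, 0, 0, 0, 36], [0, 0, 0.018, 0, 0, 0, 50], [0, 0, 0.018, 0, 0, 0, 58], [0, 0, 0.018, 0, 0, 0, 64], [0, 0, 0.018, 0, 0, 0, 64], [0, 0, 0.018, 0, 0, 0, 64], [0, 0, -0.03, 0, 0, 0, 64], [0, 0, -0.1, 0, 0, 0, 64], [0, 0, -0.2, 0, 0, 0, 70], [0, 0, -0.3, 0, 0, 0, 85], [0, 0, -0.4, 0, 0, 0, 85], [0, 0, -0.45, 0, 0, 0, 85], [0, 0, -0.45, 0, 0, 0, 85]])

```text
clock: 30.25
eef_pos: [606.4, 215.3, 265.1]
tool_rot: [[1.0, 0.001, 0.008], [0.001, -1.0, 0.001], [0.008, -0.001, -1.0]]
wrist_force: [0.2, -0.3, 0.9]
grip_width: 84.9
finger_force: 0.0
```

Emit:
carry_out(increments=[[-0.02, 0.04, 0, 0, 0, 0, 85], [-0.07, 0.14, 0, 0, 0, 0, 85], [-0.12, 0.24, 0, 0, 0, 0, 85], [-0.17, 0.34, 0, 0, 0, 0, 85], [-0.22, 0.44, 0, 0, 0, 0, 85], [-0.27, 0.54, 0, 0, 0, 0, 85], [-0.32, 0.64, 0, 0, 0, 0, 85], [-0.36, 0.73, 0, 0, 0, 0, 85], [-0.38, 0.77, 0, 0, 0, 0, 85], [-0.384, 0.788, 0, 0, 0, 0, 85], [-0.384, 0.788, 0, 0, 0, 0, 85], [-0.384, 0.788, 0, 0, 0, 0, 85]])

```text
clock: 31.45
eef_pos: [451.1, -99.6, 259.7]
tool_rot: [[1.0, 0.001, -0.001], [0.001, -1.0, 0.001], [-0.001, -0.001, -1.0]]
wrist_force: [0.1, 0.1, -0.1]
grip_width: 84.9
finger_force: 0.0
```

```bash
python3 - <<'E'
from h import *
p,d,W=trays(); cv2.imwrite("pics/t8.png",cv2.resize(p[90:310,180:470],None,fx=2.7,fy=2.7,interpolation=cv2.INTER_CUBIC))
E
```

```text
31.45 [451.1 -99.6 259.7] 84.93227042180044
crate (array([587. , 243.9]), array([191. , 191.8]), 1.1) 798
tray (array([ 596.3, -242.2]), array([190.8, 190.9]), 84.5) 526
```

View pics/t8.png

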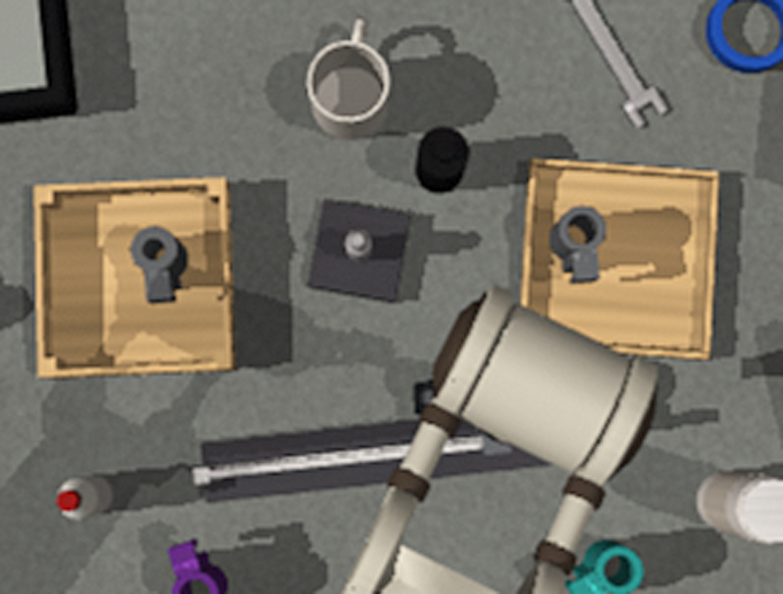

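The middle sleeve stands upright in the crate at (158,255), the left one is still in the tray, and the gripper is over the right sleeve.

Emit:
carry_out(increments=[[0, 0, 0.06, 0, 0, 0, 85], [0, 0, 0.14, 0, 0, 0, 85], [0, 0, 0.22, 0, 0, 0, 85], [0, 0, 0.29, 0, 0, 0, 85], [0, 0, 0.32, 0, 0, 0, 85], [0, 0, 0.33, 0, 0, 0, 85], [0, 0, 0.33, 0, 0, 0, 85], [0, 0, 0.33, 0, 0, 0, 85]])

```text
clock: 32.3
eef_pos: [452.2, -100.8, 129.8]
tool_rot: [[1.0, 0.001, 0.002], [0.001, -1.0, -0.001], [0.002, 0.001, -1.0]]
wrist_force: [0.8, 0.1, -0.2]
grip_width: 85.2
finger_force: 0.0
```

Emit:
carry_out(increments=[[0, 0, 0, 0, 0, 0, 36], [0, 0, 0, 0, 0, 0, 36], [0, 0, 0, 0, 0, 0, 36], [0, 0, 0, 0, 0, 0, 36], [0, 0, 0, 0, 0, 0, 36], [0, 0, 0, 0, 0, 0, 36], [0, 0, 0, 0, 0, 0, 36], [0, 0, 0, 0, 0, 0, 36]])

```text
clock: 33.1
eef_pos: [451.4, -100.7, 129.0]
tool_rot: [[1.0, 0.001, 0.001], [0.001, -1.0, -0.0], [0.001, 0.0, -1.0]]
wrist_force: [-1.4, 0.9, 5.7]
grip_width: 46.1
finger_force: 20.4
```

Emit:
carry_out(increments=[[0, 0, -0.02, 0, 0, 0, 36], [0, 0, -0.06, 0, 0, 0, 36], [0, 0, -0.1, 0, 0, 0, 36], [0, 0, -0.14, 0, 0, 0, 36], [0, 0, -0.175, 0, 0, 0, 36], [0.02, 0, -0.175, 0, 0, 0, 36], [0.08, -0.05, -0.175, 0, 0, 0, 36], [0.15, -0.11, -0.175, 0, 0, 0, 36], [0.22, -0.17, -0.175, 0, 0, 0, 36], [0.29, -0.23, -0.175, 0, 0, 0, 36], [0.35, -0.27, -0.175, 0, 0, 0, 36], [0.385, -0.295, -0.175, 0, 0, 0, 36], [0.394, -0.299, -0.175, 0, 0, 0, 36], [0.394, -0.299, -0.175, 0, 0, 0, 36], [0.394, -0.299, -0.175, 0, 0, 0, 36], [0.394, -0.299, -0.175, 0, 0, 0, 36]])

```text
clock: 34.7
eef_pos: [607.9, 18.7, 198.1]
tool_rot: [[1.0, -0.0, -0.001], [-0.0, -1.0, -0.0], [-0.001, 0.0, -1.0]]
wrist_force: [0.1, -0.4, -0.7]
grip_width: 45.6
finger_force: 21.2
```

```bash
python3 - <<'E'
from h import *
s=read_state(); print(s["clock"],s["eef_pos"])
for k in range(2):
    p,W,a=align(132,165); P=W[a]; P=P[P[:,0]>596]; print(len(P),fixcirc(P,23,(611,19)), fixcirc(P[P[:,0]>602],23,(611,19)))
E
```

```text
34.7 [607.88902133  18.66576901 198.12336386]
sleeve 163 [606.6  18.2] pin 83 [608.8  18.2]
81 [609.6  18.4] [609.6  18.3]
sleeve 161 [606.3  18.2] pin 85 [608.7  18.4]
84 [609.8  18.3] [610.5  18.1]
```

Emit:
carry_out(increments=[[-0.003, 0, 0, 0, 0, 0, 36], [-0.003, 0, 0.03, 0, 0, 0, 36], [-0.003, 0, 0.06, 0, 0, 0, 36], [-0.003, 0, 0.08, 0, 0, 0, 36], [-0.003, 0, 0.09, 0, 0, 0, 36], [-0.003, 0, 0.1, 0, 0, 0, 36], [-0.003, 0, 0.11, 0, 0, 0, 36], [-0.003, 0, 0.12, 0, 0, 0, 36], [-0.003, 0, 0.12, 0, 0, 0, 36], [-0.003, 0, 0.12, 0, 0, 0, 36]])

```text
clock: 35.8
eef_pos: [607.4, 19.3, 150.4]
tool_rot: [[1.0, 0.001, 0.0], [0.001, -1.0, -0.0], [0.0, 0.0, -1.0]]
wrist_force: [0.7, -0.6, 0.9]
grip_width: 45.8
finger_force: 21.2
```

Emit:
carry_out(increments=[[0, 0, 0.005, 0, 0, 0, 36], [0, 0, 0.01, 0, 0, 0, 36], [0, 0, 0.013, 0, 0, 0, 36], [0, 0, 0.013, 0, 0, 0, 36]])

```text
clock: 36.2
eef_pos: [607.1, 19.3, 144.8]
tool_rot: [[1.0, 0.001, -0.001], [0.001, -1.0, 0.0], [-0.001, -0.0, -1.0]]
wrist_force: [-0.0, 0.1, -0.5]
grip_width: 45.8
finger_force: 21.2
```

Emit:
carry_out(increments=[[0, 0, 0.003, 0, 0, 0, 36], [0, 0, 0.006, 0, 0, 0, 36], [0, 0, 0.006, 0, 0, 0, 36]])

```text
clock: 36.5
eef_pos: [607.2, 19.3, 142.5]
tool_rot: [[1.0, 0.001, -0.0], [0.001, -1.0, 0.0], [-0.0, -0.0, -1.0]]
wrist_force: [-0.6, -0.4, -1.8]
grip_width: 45.9
finger_force: 21.2
```

Emit:
carry_out(increments=[[0, 0, 0.015, 0, 0, 0, 36], [0, 0, 0.03, 0, 0, 0, 36], [0, 0, 0.05, 0, 0, 0, 36], [0, 0, 0.07, 0, 0, 0, 36], [0, 0, 0.09, 0, 0, 0, 36], [0, 0, 0.105, 0, 0, 0, 36], [0, 0, 0.115, 0, 0, 0, 36], [0, 0, 0.122, 0, 0, 0, 36], [0, 0, 0.122, 0, 0, 0, 36]])

```text
clock: 37.4
eef_pos: [607.2, 19.3, 93.5]
tool_rot: [[1.0, 0.001, -0.001], [0.001, -1.0, 0.0], [-0.001, -0.0, -1.0]]
wrist_force: [0.1, 0.5, -0.2]
grip_width: 46.4
finger_force: 21.2
```

Emit:
carry_out(increments=[[0, 0, 0, 0, 0, 0, 50], [0, 0, 0, 0, 0, 0, 58], [0, 0, 0, 0, 0, 0, 62], [0, 0, 0, 0, 0, 0, 62], [0, 0, 0, 0, 0, 0, 62], [0, 0, 0, 0, 0, 0, 62], [0, 0, 0, 0, 0, 0, 62], [0, 0, 0, 0, 0, 0, 62]])

```text
clock: 38.2
eef_pos: [607.3, 19.3, 93.9]
tool_rot: [[1.0, 0.001, -0.0], [0.001, -1.0, 0.0], [-0.0, -0.0, -1.0]]
wrist_force: [-0.9, -0.2, 0.2]
grip_width: 62.1
finger_force: 0.0
```

```bash
python3 - <<'E'
from h import *
p,d,W=grab("side"); cv2.imwrite("pics/s9.png",cv2.resize(p[150:270,220:340],None,fx=4,fy=4,interpolation=cv2.INTER_CUBIC))
E
```

```text
(no output)
```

View pics/s9.png

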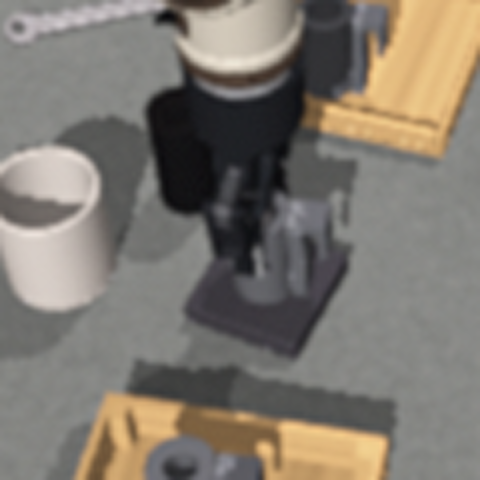

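It is fully down on the base at (265,290), so it goes to the tray.

Emit:
carry_out(increments=[[0, 0, 0.01, 0, 0, 0, 62], [0, 0, 0.01, 0, 0, 0, 36], [0, 0, 0.01, 0, 0, 0, 36], [0, 0, 0.01, 0, 0, 0, 36], [0, 0, 0.01, 0, 0, 0, 36], [0, 0, 0.01, 0, 0, 0, 36], [0, 0, -0.03, 0, 0, 0, 36], [0, 0, -0.08, 0, 0, 0, 36], [0, 0, -0.14, 0, 0, 0, 36], [0, 0, -0.2, 0, 0, 0, 36], [0, 0, -0.25, 0, 0, 0, 36], [0, 0, -0.25, 0, 0, 0, 36], [0, 0, -0.25, 0, 0, 0, 36]])

```text
clock: 39.55
eef_pos: [607.5, 19.3, 194.5]
tool_rot: [[1.0, 0.001, 0.001], [0.001, -1.0, -0.0], [0.001, 0.0, -1.0]]
wrist_force: [0.2, 0.0, -0.7]
grip_width: 46.0
finger_force: 20.8
```

```bash
python3 -c "from h import *; trays()"
```

```text
39.55 [607.5  19.3 194.5] 45.96195485940813
crate (array([587. , 243.3]), array([191.4, 191.4]), 1.1) 734
tray (array([ 595.8, -242.5]), array([190.8, 190.3]), 84.4) 613
```

Emit:
carry_out(increments=[[0, 0.03, 0, 0, 0, 0, 36], [0, 0.11, 0, 0, 0, 0, 36], [0.005, 0.21, 0, 0, 0, 0, 36], [0.01, 0.31, 0, 0, 0, 0, 36], [0.011, 0.41, 0, 0, 0, 0, 36], [0.011, 0.51, 0, 0, 0, 0, 36], [0.011, 0.6, 0, 0, 0, 0, 36], [0.011, 0.68, 0, 0, 0, 0, 36], [0.011, 0.73, 0, 0, 0, 0, 36], [0.011, 0.743, 0, 0, 0, 0, 36], [0.011, 0.743, 0, 0, 0, 0, 36], [0.011, 0.743, 0.06, 0, 0, 0, 36], [0.011, 0.743, 0.14, 0, 0, 0, 36], [0.011, 0.743, 0.21, 0, 0, 0, 36], [0.011, 0.743, 0.255, 0, 0, 0, 36], [0.011, 0.743, 0.275, 0, 0, 0, 36], [0.011, 0.743, 0.28, 0, 0, 0, 36], [0.011, 0.743, 0.28, 0, 0, 0, 36], [0.011, 0.743, 0.28, 0, 0, 0, 36]])

```text
clock: 41.5
eef_pos: [613.0, -278.5, 83.8]
tool_rot: [[1.0, 0.001, 0.003], [0.001, -1.0, -0.002], [0.003, 0.002, -1.0]]
wrist_force: [-0.3, -1.5, -0.7]
grip_width: 45.8
finger_force: 20.9
```

Emit:
carry_out(increments=[[0, 0, 0.01, 0, 0, 0, 36], [0, 0, 0.017, 0, 0, 0, 36], [0, 0, 0.017, 0, 0, 0, 36], [0, 0, 0.017, 0, 0, 0, 36], [0, 0, 0.017, 0, 0, 0, 50], [0, 0, 0.017, 0, 0, 0, 58], [0, 0, 0.017, 0, 0, 0, 64], [0, 0, 0.017, 0, 0, 0, 64], [0, 0, 0.017, 0, 0, 0, 64], [0, 0, -0.03, 0, 0, 0, 64], [0, 0, -0.1, 0, 0, 0, 64], [0, 0, -0.2, 0, 0, 0, 70], [0, 0, -0.3, 0, 0, 0, 85], [0, 0, -0.4, 0, 0, 0, 85], [0, 0, -0.45, 0, 0, 0, 85], [0, 0, -0.45, 0, 0, 0, 85]])

```text
clock: 43.1
eef_pos: [613.6, -279.0, 267.0]
tool_rot: [[1.0, 0.001, 0.007], [0.001, -1.0, -0.005], [0.007, 0.005, -1.0]]
wrist_force: [-0.0, 0.8, 0.3]
grip_width: 85.2
finger_force: 0.0
```

Emit:
carry_out(increments=[[0.02, -0.04, 0, 0, 0, 0, 85], [0.06, -0.14, 0, 0, 0, 0, 85], [0.1, -0.24, 0, 0, 0, 0, 85], [0.14, -0.34, 0, 0, 0, 0, 85], [0.18, -0.44, 0, 0, 0, 0, 85], [0.2, -0.51, 0, 0, 0, 0, 85], [0.207, -0.535, 0, 0, 0, 0, 85], [0.207, -0.535, 0, 0, 0, 0, 85], [0.207, -0.535, 0, 0, 0, 0, 85]])

```text
clock: 44.0
eef_pos: [694.0, -64.5, 260.7]
tool_rot: [[1.0, 0.0, -0.002], [0.0, -1.0, -0.0], [-0.002, 0.0, -1.0]]
wrist_force: [-1.2, -0.9, -0.4]
grip_width: 85.0
finger_force: 0.0
```

```bash
python3 - <<'E'
from h import *
p,d,W=trays(); p2,_=cam("side"); cv2.imwrite("pics/b10.png",np.hstack([cv2.resize(p[90:290,180:470],(600,414)),cv2.resize(p2[90:340,190:390],(200,250))[:250].copy() if 0 else np.vstack([cv2.resize(p2[100:340,200:370],(200,282)),np.zeros((132,200,3),np.uint8)])]))
E
```

```text
44.0 [694.  -64.5 260.7] 84.99882729377664
crate (array([586.9, 244. ]), array([190.9, 192.3]), 1.1) 804
tray (array([ 596.3, -242.4]), array([190.8, 190.8]), 84.6) 625
```

View pics/b10.png

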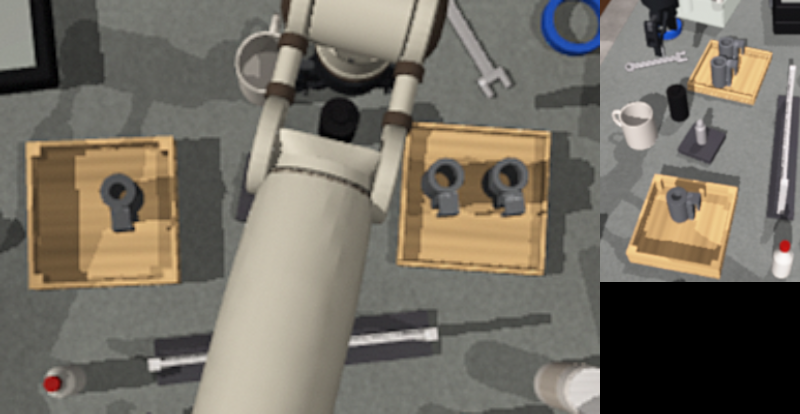

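Both fitting sleeves stand in the tray at (443,185) and (507,185), and the tight one stands in the crate. Before gripping the cap I check that the gripper lines up with it.

```bash
python3 - <<'E'
from h import *
p,d,W=grab("top"); P=box(W,325,365,110,170,88,128); print("cap",len(P),rect(P) if len(P)>3 else "")
p,d,W=grab("side")
f=lambda X:(np.array(pix("side",X))-[200,100])*1.176+[600,0]
print(f((694,-64.5,236)),f((694,-64.5,92)))
m=(W[...,2]>20)&(W[...,2]<88)&(np.hypot(W[...,0]-694,W[...,1]+64)<45)&(p.max(-1)<90); print(m.sum(),fixcirc(W[m],25,(694,-64)))
E
```

```text
cap 277 (array([692.6, -64. ]), array([46.9, 48.7]), 88.3)
[666.9144  47.04  ] [674.3232  91.2576]
249 [692.6 -65.7]
```

Emit:
carry_out(increments=[[0.004, 0, 0.06, 0, 0, 0, 85], [0.004, 0, 0.15, 0, 0, 0, 85], [0.004, 0, 0.25, 0, 0, 0, 85], [0.004, 0, 0.34, 0, 0, 0, 85], [0.004, 0, 0.4, 0, 0, 0, 85], [0.004, 0, 0.43, 0, 0, 0, 85], [0.004, 0, 0.438, 0, 0, 0, 85], [0.004, 0, 0.438, 0, 0, 0, 85], [0.004, 0, 0.438, 0, 0, 0, 85]])

```text
clock: 45.1
eef_pos: [697.5, -64.4, 89.0]
tool_rot: [[1.0, 0.001, 0.003], [0.001, -1.0, -0.001], [0.003, 0.001, -1.0]]
wrist_force: [-0.0, 0.8, -1.1]
grip_width: 85.1
finger_force: 0.0
```

Emit:
carry_out(increments=[[0, 0, 0, 0, 0, 0, 40], [0, 0, 0, 0, 0, 0, 40], [0, 0, 0, 0, 0, 0, 40], [0, 0, 0, 0, 0, 0, 40], [0, 0, 0, 0, 0, 0, 40], [0, 0, 0, 0, 0, 0, 40], [0, 0, 0, 0, 0, 0, 40], [0, 0, 0, 0, 0, 0, 40]])

```text
clock: 45.9
eef_pos: [696.8, -64.2, 87.7]
tool_rot: [[1.0, 0.001, 0.002], [0.001, -1.0, -0.001], [0.002, 0.001, -1.0]]
wrist_force: [-0.5, -1.0, 4.9]
grip_width: 49.2
finger_force: 20.9
```

Emit:
carry_out(increments=[[0, 0, -0.03, 0, 0, 0, 40], [0, 0, -0.1, 0, 0, 0, 40], [0, 0, -0.18, 0, 0, 0, 40], [0, 0, -0.26, 0, 0, 0, 40], [0, 0, -0.31, 0, 0, 0, 40], [0, 0, -0.325, 0, 0, 0, 40], [-0.02, -0.02, -0.325, 0, 0, 0, 40], [-0.07, -0.07, -0.325, 0, 0, 0, 40], [-0.13, -0.13, -0.325, 0, 0, 0, 40], [-0.18, -0.18, -0.325, 0, 0, 0, 40], [-0.208, -0.207, -0.325, 0, 0, 0, 40], [-0.208, -0.207, -0.325, 0, 0, 0, 40], [-0.208, -0.207, -0.325, 0, 0, 0, 40], [-0.208, -0.207, -0.28, 0, 0, 0, 40], [-0.208, -0.207, -0.25, 0, 0, 0, 40], [-0.208, -0.207, -0.23, 0, 0, 0, 40], [-0.208, -0.207, -0.21, 0, 0, 0, 40], [-0.208, -0.207, -0.21, 0, 0, 0, 40]])

```text
clock: 47.7
eef_pos: [612.3, 18.8, 169.1]
tool_rot: [[1.0, 0.0, -0.003], [0.0, -1.0, 0.0], [-0.003, -0.0, -1.0]]
wrist_force: [-0.0, -0.6, -0.4]
grip_width: 49.1
finger_force: 21.1
```

Emit:
carry_out(increments=[[0, 0, 0.02, 0, 0, 0, 40], [0, 0, 0.05, 0, 0, 0, 40], [0, 0, 0.08, 0, 0, 0, 40], [0, 0, 0.11, 0, 0, 0, 40], [0, 0, 0.13, 0, 0, 0, 40], [0, 0, 0.143, 0, 0, 0, 40], [0, 0, 0.148, 0, 0, 0, 40], [0, 0, 0.148, 0, 0, 0, 40], [0, 0, 0.148, 0, 0, 0, 40]])

```text
clock: 48.6
eef_pos: [613.4, 18.8, 112.1]
tool_rot: [[1.0, 0.001, 0.001], [0.001, -1.0, -0.0], [0.001, 0.0, -1.0]]
wrist_force: [0.9, -0.7, -0.6]
grip_width: 49.1
finger_force: 21.1
```

Emit:
carry_out(increments=[[0, 0, 0.004, 0, 0, 0, 40], [0, 0, 0.009, 0, 0, 0, 40], [0, 0, 0.009, 0, 0, 0, 40], [0, 0, 0.009, 0, 0, 0, 40], [0, 0, 0.009, 0, 0, 0, 54], [0, 0, 0.009, 0, 0, 0, 62], [0, 0, 0.009, 0, 0, 0, 72], [0, 0, 0.009, 0, 0, 0, 72], [0, 0, 0.009, 0, 0, 0, 72], [0, 0, -0.06, 0, 0, 0, 72], [0, 0, -0.15, 0, 0, 0, 72], [0, 0, -0.25, 0, 0, 0, 80], [0, 0, -0.35, 0, 0, 0, 85], [0, 0, -0.4, 0, 0, 0, 85]])

```text
clock: 50.0
eef_pos: [614.4, 18.7, 276.3]
tool_rot: [[1.0, 0.001, 0.006], [0.001, -1.0, -0.001], [0.006, 0.001, -1.0]]
wrist_force: [0.5, -0.7, -0.4]
grip_width: 85.1
finger_force: 0.0
```

Emit:
carry_out(increments=[[-0.06, 0, 0, 0, 0, 0, 85], [-0.16, 0, 0, 0, 0, 0, 85], [-0.26, 0, 0, 0, 0, 0, 85], [-0.36, 0, 0, 0, 0, 0, 85], [-0.44, 0, 0, 0, 0, 0, 85], [-0.48, 0, 0, 0, 0, 0, 85], [-0.5, 0, 0, 0, 0, 0, 85], [-0.5, 0, 0, 0, 0, 0, 85], [-0.5, 0, 0, 0, 0, 0, 85]])

```text
clock: 50.9
eef_pos: [413.6, 18.6, 271.8]
tool_rot: [[1.0, 0.001, 0.001], [0.001, -1.0, -0.0], [0.001, 0.0, -1.0]]
wrist_force: [0.5, 0.4, 0.5]
grip_width: 84.8
finger_force: 0.0
```

```bash
python3 - <<'E'
from h import *
p,d,W=trays(); p2,_=cam("side"); cv2.imwrite("pics/b11.png",np.hstack([cv2.resize(p[90:310,180:470],(546,414)),cv2.resize(p2[100:340,215:355],(242,414))]))
P=box(W,290,335,155,200,107,116); print("captop",rect(P),np.median(P,0)); P=box(W,290,335,155,200,118,140); print("knob",np.median(P,0),len(P))
E
```

```text
50.9 [413.6  18.6 271.8] 84.77869365090383
crate (array([586.9, 243.4]), array([190.8, 191.3]), 1.1) 811
tray (array([ 596. , -242.7]), array([191.2, 190.7]), 84.5) 635
captop (array([609.8,  18.2]), array([45.9, 49.3]), 88.6) [608.58050965  17.73893894 111.99989927]
knob [609.64739155  18.07298311 124.04218031] 54
```

View pics/b11.png

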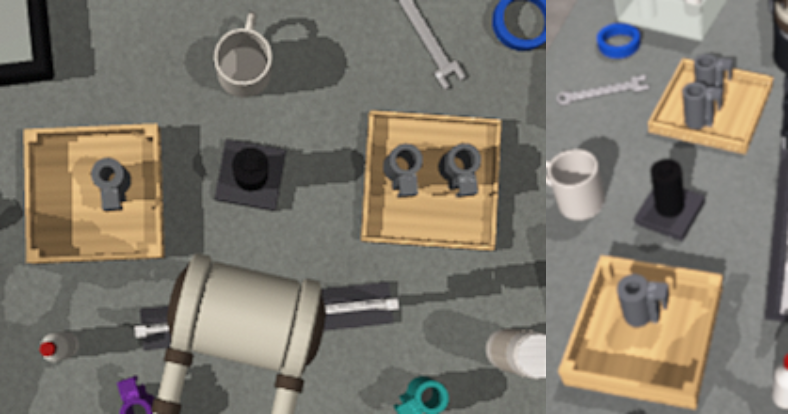

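The cap is fully down over the pin (top at z = 112, knob at z = 124). There are two sleeves in the tray and one in the crate, and the bottle, mug and can are all standing.

```bash
python3 -c "from plant import *; print(job_done())"
```

```text
the job is handed in; nothing more can be done
None
```

Job handed in at about 51 s of simulated time: the left and right sleeves fit and stand in the tray, the tight middle one is in the crate, the cap is back fully down over the pin, and the glue bottle, mug and spray can are still standing.

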